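Pack the setting kit into its tray

TASK

Pack the setting kit into the wooden kit tray: put the stoneware jar with the knob, the square ring box, the small round gem jar and the loupe each into the recess cut to its shape, sitting upright and flat on the recess floor. The narrow jar without a knob and the oblong case do not belong to the kit; leave them where they stand.

Things in the scene. Friction and masses are not known exactly. Their poses are not given: they have to be found in the camera images.
- knob_jar_mid (a point): Cream stoneware jar with a knob on its fixed lid: round, 55 mm across the body (straight-sided up to 40 mm), 60 mm high with the knob, about 0.14 kg. Stands upright. The point is its centre, half-way up (30 mm above its underside); z up. To be packed.
- ring_case_mid (a point): White square ring box, shut, 50 x 50 mm and 34 mm high. The point is its centre, 17 mm above its underside; x and y along its sides, z up. The lid does not open. To be packed.
- gem_pot_mid (a point): Small low round gem jar with a pale screw cap, dark stones showing in its middle: 29 mm across the cap (the upper half), 26 mm below it, 18 mm high, very light. The point is its centre, 9 mm above its underside; z up. To be packed.
- loupe_mid (a point): Folded pocket loupe lying flat, egg-shaped pale metal cover on top, black lens inside: 27 mm wide (its x), 42 mm long (its y), 13.5 mm thick. The point is its centre, 7 mm above its underside; z up. It does not unfold. To be packed.
- narrow_jar_mid (a point): Look-alike: narrow white stoneware jar with a flat wooden lid and no knob, 42 mm across, 48 mm high. The point is its centre, 24 mm above its underside. Stays where it stands.
- long_case_mid (a point): Look-alike: white oblong case, 44 mm (its x) by 84 mm (its y), 26 mm high. The point is its centre, 13 mm above its underside. Stays where it stands.
- big_round_floor (a point): Large round recess, 69 mm across, felt-lined, in a light wooden insert: the place of the knobbed jar. One of four inserts (82 mm square, any order, 2 x 2, centres 84 mm apart) in a fixed dark wooden tray (180 mm square, rim 18 mm high). The point is the centre of the recess floor, 10 mm above the bench; the recess is 5 mm deep. z up, x and y along the tray's sides.
- square_floor (a point): Square recess, 64 x 64 mm, felt-lined, in a light wooden insert: the place of the ring box. One of four inserts (82 mm square, any order, 2 x 2, centres 84 mm apart) in a fixed dark wooden tray (180 mm square, rim 18 mm high). The point is the centre of the recess floor, 10 mm above the bench; the recess is 5 mm deep. z up, x and y along the tray's sides.
- small_round_floor (a point): Small round recess, 44 mm across, felt-lined, in a light wooden insert: the place of the gem jar. One of four inserts (82 mm square, any order, 2 x 2, centres 84 mm apart) in a fixed dark wooden tray (180 mm square, rim 18 mm high). The point is the centre of the recess floor, 10 mm above the bench; the recess is 5 mm deep. z up, x and y along the tray's sides.
- oblong_floor (a point): Oblong recess, 41 mm (its x) by 56 mm (its y), felt-lined, in a light wooden insert: the place of the loupe, long side to long side. One of four inserts (82 mm square, any order, 2 x 2, centres 84 mm apart) in a fixed dark wooden tray (180 mm square, rim 18 mm high). The point is the centre of the recess floor, 10 mm above the bench; the recess is 5 mm deep. z up, x and y along the tray's sides.

How it is judged:
By the outcome, as a careful person would: the job done as asked, in the order asked, and still so for the second after the job is handed in, with the robot touching nothing.
It also fails if it takes over 102 s, if anything falls off the work surface, if the arm or the gripper's body presses on something with over 40 N, if the wrist force passes 120 N, or if a joint passes its speed limit or range.

ROBOT

A 6-joint arm with a two-finger parallel gripper is mounted at the origin on a cart in front of the work surface, level with it; the furniture and walls round the work are solid. World frame = base frame: x ahead of the robot, y to its left, z up, the work surface at z = 0. Lengths are in m, angles in rad, forces in N, time in s.
With the tool pointing down it reaches from about 0.375 to 0.75 m from the base axis. Payload 9 kg.
Tool frame: the origin (TCP) lies midway between the tips of the shut fingers; the grasp point (between the pads) lies 19 mm behind it; z points along the fingers, y is the line along which they close (so a half turn about z gives the same grasp; the last joint's range is limited). The gripper opens to 85 mm and grips with 20 to 120 N. Pads are 22 mm wide; open, the fingers measure 114 mm over their backs; the gripper's body (76 mm by 85 mm) begins 54 mm behind the grasp point. The pads swing forward as they close: fully open they stand 13 mm farther back than shut.
Start: joints at [-1.501, 0.104, 0.097, 1.564, 0, 1.353], TCP at [0.17, -0.575, 0.204] pointing down, gripper open.
Joint ranges: [-2.99, 2.99], [-0.84, 1.86], [-1.1, 1.16], [-1.84, 2.11], [-1.51, 1.56], [-3.14, 3.14]. Speed limits (rad/s): [2.22, 2.22, 2.57, 3.14, 3.14, 3.14].

INTERFACE

Orientations are given as a rotation vector (axis times angle).
In Python, from rig import robot gives the robot as it stands.
- The arm moves only by the tool drive_tool, never from a script. Its arguments are lists of equal length, an entry for each row: "jaw": the closure, from 0 (fully open) to 1 (shut); "translation": the shift along the tool's x, y, z in cm, a list of three; "spin": the turn about the tool's z in degrees. A call has 1 to 8 rows; each row shifts and turns the commanded pose from where the row before left it, along the tool's axes as they then stand; what a row does not reach is not made up. A row lasts 1/12 s, in which the tool goes at most 41.7 mm and 7.16 degrees, less where a joint would pass 70% of its speed; a pose out of reach is approached as far as the arm can. A call is refused whole if a number of a shift passes 4.17 or a number of a turn 7.16, either way. A call with a gripper value outside its range is refused whole. The fingers move at their own pace and stop on an object; "force" is the grip in N (left out, the last holds). Time passes only in rows, so rows that do not move let the fingers close. It gives the time, the measured TCP pose, the force, the opening and the grip force at its end, in the units of the state.
- robot.get_state(): the state, without advancing time (a new reading comes with each control period).
- robot.read_camera(name): name is "scene" or "top" or "wrist"; returns the picture (384x512x3 uint8, red, green, blue); there is no depth.
- robot.camera_params(name): a dict with "mtx" (3x3 intrinsics, pixels), "position" and "orientation" of the camera in the world. Camera axes: x right, y up, looking along -z (the intrinsics and any distortion apply to the point x, -y, -z); pixel columns grow to the right and rows downward; lengths in m; the calibration is good to about 2 mm. A picture is of the moment at which its call begins: read the wrist's pose just before it. camera_params takes no time and is no camera call; for the wrist camera it gives the pose at the moment of the call.
- robot.hand_in(): hands the job in; it is judged then, once.
The state is a dict: "clock": time; "qpos": joint angles; "qvel": joint speeds; "joint_efforts": joint torques, N m; "tcp_pos": TCP position; "tcp_rot": TCP orientation; "ft_force": force on the tool from outside, world axes, zero at the start; "moment": the same for the moment, N m; "opening": finger opening in m; "grasp_force": force on a finger pad.
Only numpy, scipy, OpenCV 4.12 (cv2) and the standard library are available. Lean on these libraries where they do the work, as an engineer would, in place of code of your own. Each camera call takes 0.05 s, during which the arm holds its last target. There are 200 camera calls.

## Working session

There is one attempt and no reset: what is moved stays moved. The work goes in short steps, Python scripts to look and compute and a tool call to move; the robot and the scene stay as the last step left them, time stands still between calls to the robot, and variables do not carry over. Pictures are saved under pics/ and viewed, at most 14 in all, crops included, and the job is handed in when it is done.

Besides the shell and the picture viewer there is one more tool, called as name([rows], argument=value, ...), one row to a line, values as JSON. drive_tool: Moves the arm, as the interface text tells. Its arguments: {"type":"object","properties":{"jaw":{"type":"array"},"translation":{"type":"array"},"spin":{"type":"array"},"force":{"type":"number"}},"required":["jaw","translation","spin"]}

```bash
mkdir -p pics
python3 - <<'E'
from rig import robot
import cv2,numpy as np
print(robot.get_state())
for n in("scene","top"):
    p=robot.camera_params(n);print(n,p)
    im=robot.read_camera(n)[:,:,::-1];cv2.imwrite(f"pics/{n}0.png",im)
    cv2.imwrite(f"pics/{n}0b.png",cv2.resize(im,(800,600),interpolation=cv2.INTER_CUBIC))
E
```

```text
{'clock': 0.0, 'qpos': array([-1.50068606e+00,  1.04722137e-01,  9.64559012e-02,  1.56392526e+00,
        1.38535582e-05,  1.35308412e+00]), 'qvel': array([-0.0003218 , -0.00060225,  0.00172801,  0.00190886,  0.00081574,
        0.00136367]), 'joint_efforts': array([-2.90679545e-04, -5.56929195e+01,  5.03652477e+01,  1.66643306e-02,
       -1.91398685e-04,  1.87741568e-05]), 'tcp_pos': array([ 0.17029787, -0.57492206,  0.20340164]), 'tcp_rot': array([-3.10774089e+00, -4.50352119e-01, -1.83210685e-04]), 'ft_force': array([ 1.14271173,  0.33657761, -0.16329867]), 'moment': array([-0.01375482, -0.0324174 ,  0.06560711]), 'grasp_force': 0.0, 'opening': 0.08554649875816754}
scene {'mtx': array([[492.46668648,   0.        , 260.85239878],
       [  0.        , 492.46668648, 189.92925152],
       [  0.        ,   0.        ,   1.        ]]), 'position': array([-0.41618621, -0.91877919,  0.60253128]), 'orientation': array([ 1.10300566, -0.47376203, -0.74305484])}
top {'mtx': array([[351.96641796,   0.        , 257.12195187],
       [  0.        , 351.96641796, 192.00745734],
       [  0.        ,   0.        ,   1.        ]]), 'position': array([ 0.41322876, -0.07627004,  1.03709281]), 'orientation': array([ 0.09927397, -0.09749389, -1.57060921])}
```

View pics/top0b.png

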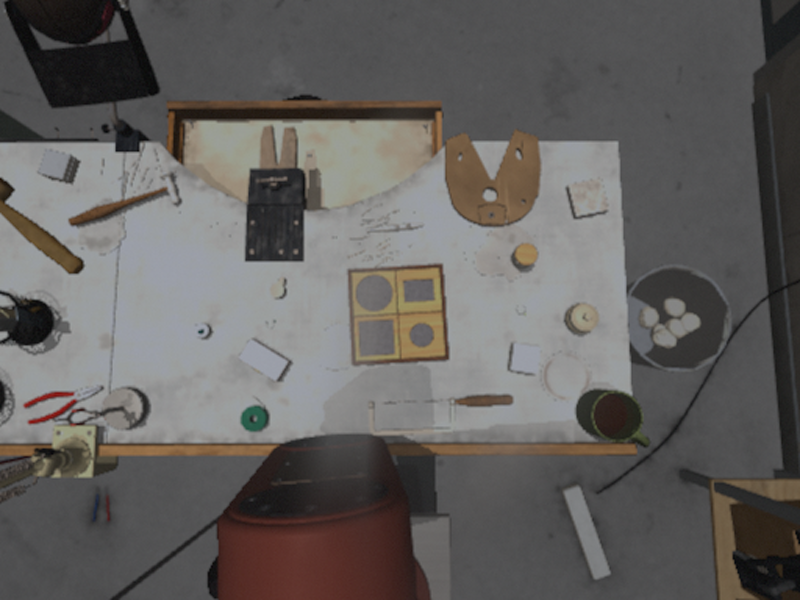

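View pics/scene0b.png

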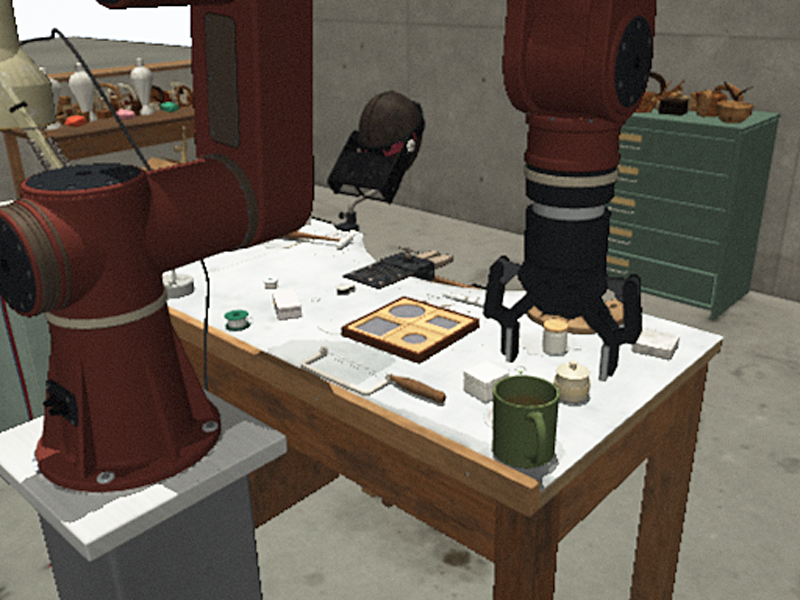

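The top view shows the tray at about (398,314) of 800x600, with the big round recess upper left, oblong upper right, square lower left and small round lower right. The objects are the knob jar (582,319), ring box (524,358), gem jar (203,330), loupe (279,287), narrow jar (525,256) and long case (265,360). I'll enlarge it.

```bash
cat > h.py <<'E'
import numpy as np,cv2
from scipy.spatial.transform import Rotation as R
def ray(p,uv,z):
    d=np.linalg.inv(p["mtx"])@[uv[0],uv[1],1]; d=R.from_rotvec(p["orientation"]).as_matrix()@(d*[1,-1,-1])
    return p["position"]+d*(z-p["position"][2])/d[2]
def crop(im,x,y,w,h,s,f): cv2.imwrite(f,cv2.resize(im[y:y+h,x:x+w],None,fx=s,fy=s,interpolation=cv2.INTER_CUBIC))
E
python3 - <<'E'
from h import *
im=cv2.imread("pics/top0.png")
a=cv2.resize(im[160:245,115:195],None,fx=5,fy=5,interpolation=cv2.INTER_CUBIC)
b=cv2.resize(im[160:245,215:290],None,fx=5,fy=5,interpolation=cv2.INTER_CUBIC)
c=cv2.resize(im[160:245,310:390],None,fx=5,fy=5,interpolation=cv2.INTER_CUBIC)
cv2.imwrite("pics/ab.png",np.hstack([a,b]));cv2.imwrite("pics/c.png",c)
E
```

```text
(no output)
```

View pics/ab.png

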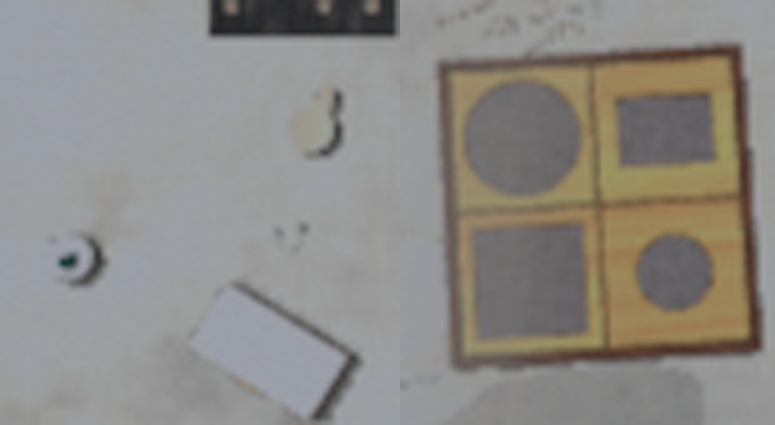

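View pics/c.png

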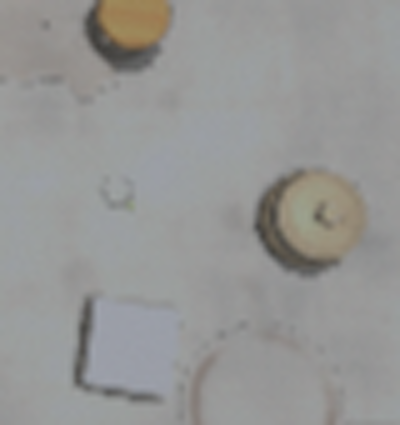

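Run:
```python
from rig import robot
from h import *
p=robot.camera_params("top")
P=lambda n,u,v,z:print(n,(ray(p,(u,v),z)*1000).round(0)[:2])
A=lambda x,y:(115+x/5,160+y/5)
B=lambda x,y:(215+(x-400)/5,160+y/5)
C=lambda x,y:(310+x/5,160+y/5)
P("gem",*A(75,260),.018);P("loupe",*A(321,124),.0135);P("nub",*A(331,93),.0135);P("wide",*A(313,140),.0135)
for c in((233,283),(350,357),(310,418),(190,345)):P("case",*A(*c),.026)
P("big",*B(522,137),.01);P("obl",*B(665.5,129.3),.01);P("sq",*B(529,280),.01);P("small",*B(675,272),.01)
for c in((440,62),(740,46),(760,348),(455,366)):P("tray",*B(*c),.018)
P("jar",*C(320,213),.045);P("knob",*C(328,214),.06);P("narrow",*C(134,17),.048)
for c in((93,297),(180,305),(168,398),(82,385)):P("box",*C(*c),.034)
print(robot.camera_params("wrist"))
s=robot.get_state();print(R.from_rotvec(s['tcp_rot']).as_matrix().round(3))
```

```text
gem [484. 293.]
loupe [564. 154.]
nub [582. 148.]
wide [554. 158.]
case [470. 199.]
case [428. 131.]
case [393. 153.]
case [435. 223.]
big [556. -23.]
obl [ 561. -108.]
sq [472. -27.]
small [ 477. -113.]
tray [600.  25.]
tray [ 609. -152.]
tray [ 432. -161.]
tray [422.  15.]
jar [ 507. -406.]
knob [ 505. -405.]
narrow [ 620. -303.]
box [ 461. -278.]
box [ 456. -328.]
box [ 404. -319.]
box [ 411. -271.]
{'mtx': array([[296.70791652,   0.        , 252.52760767],
       [  0.        , 296.70791652, 194.36433771],
       [  0.        ,   0.        ,   1.        ]]), 'position': array([ 0.23976583, -0.55394578,  0.37315389]), 'orientation': array([-0.24562645,  0.18545776, -1.27498133])}
[[ 0.959  0.284 -0.   ]
 [ 0.284 -0.959  0.001]
 [ 0.    -0.001 -1.   ]]
```

drive_tool([
  [2,-0.4,0],
  [4.1,-0.75,0],
  [4.1,-0.75,0],
  [4.1,-0.75,0],
  [4.1,-0.75,0],
  [4.1,-0.75,0.5],
  [4.1,-0.75,1],
  [4.1,-0.75,1],
], jaw=[0,0,0,0,0,0,0,0], spin=[0,0,0,0,0,0,0,0], force=30)

```text
clock: 0.77
tcp_pos: [0.448, -0.4341, 0.1796]
tcp_rot: [3.109, 0.451, 0.0]
ft_force: [-0.1, -0.1, -0.4]
opening: 0.085
grasp_force: 0.0
```

drive_tool([
  [4.1,-0.75,2],
  [2.0,-0.3,1],
  [0,0,0],
  [0,0,0],
], jaw=[0,0,0,0], spin=[0,0,0,0])

```text
clock: 1.1
tcp_pos: [0.4984, -0.4083, 0.1503]
tcp_rot: [-3.107, -0.454, 0.002]
ft_force: [-0.8, -0.7, 0.7]
opening: 0.0855
grasp_force: 0.0
```

```bash
cat >> h.py <<'E'
def st(robot):
    s=robot.get_state();M=R.from_rotvec(s['tcp_rot']).as_matrix()
    th=np.degrees(np.arctan2(M[1,0],M[0,0]))
    print("t",round(s['clock'],2),"tcp",(s['tcp_pos']*1000).round(1),"th",th.round(2),"open",round(s['opening']*1000,1),"gf",round(s['grasp_force'],1),"q6",s['qpos'][5].round(2),"ft",s['ft_force'].round(1))
    return s,M
def to(robot,x,y,z=None,th=None):
    "shift in tool cm & spin from measured pose to world mm target"
    s,M=st(robot);d=np.array([x,y,s['tcp_pos'][2]*1000 if z is None else z])-s['tcp_pos']*1000
    a=np.degrees(np.arctan2(M[1,0],M[0,0]))
    print("shift now(cm)",(M.T@d/10).round(2),end=" ")
    if th is not None:
        t=np.radians(th);N=np.array([[np.cos(t),np.sin(t),0],[np.sin(t),-np.cos(t),0],[0,0,-1]])
        print("spin",(a-th).round(1),"shift after turn",(N.T@d/10).round(2))
    print()
def wrist(robot,name):
    s,M=st(robot);p=robot.camera_params("wrist");im=robot.read_camera("wrist")[:,:,::-1]
    cv2.imwrite(f"pics/{name}.png",im);np.save(f"pics/{name}.npy",p,allow_pickle=True);return p,im
def proj(p,X):
    d=R.from_rotvec(p["orientation"]).as_matrix().T@(np.array(X)-p["position"]);d=d*[1,-1,-1];u=p["mtx"]@d;return u[:2]/u[2]
E
python3 - <<'E'
from rig import robot
from h import *
p,im=wrist(robot,"w1")
print(proj(p,[.506,-.405,.06]),proj(p,[.506,-.405,0]))
E
```

```text
t 1.1 tcp [ 498.4 -408.3  150.3] th 16.62 open 85.5 gf 0.0 q6 1.96 ft [-0.8 -0.7  0.7]
[252.47531482 181.06523684] [252.60988083 167.8330583 ]
```

View pics/w1.png

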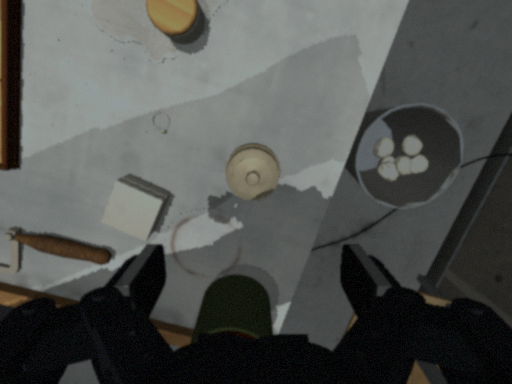

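The wrist view shows the jar's knob at (252,178), the ring box top at about (134,210), and the mug nearby at (235,320). I'll check the mug's clearance.

Run:
```python
from rig import robot
from h import *
p=robot.camera_params("wrist")
print("knob",ray(p,(252,178),.06)*1000)
for c in((120,180),(165,198),(147,240),(103,220)):print("box",ray(p,c,.034)*1000)
for c in((370,185),(427,185)):print(c)
t=robot.camera_params("top")
for c in((578,415),(644,412),(610,393),(610,440)):print("mug",ray(t,(c[0]*.64,c[1]*.64),.09)*1000)
to(robot,507.5,-404.5,11)
```

```text
knob [ 507.90187642 -405.08116827   60.        ]
box [ 462.80203241 -281.41050875   34.        ]
box [ 457.06906418 -328.15072123   34.        ]
box [ 405.99406164 -319.31898827   34.        ]
box [ 415.42763305 -271.39261337   34.        ]
(370, 185)
(427, 185)
mug [ 335.90875357 -372.88168163   90.        ]
mug [ 340.68238946 -484.68153338   90.        ]
mug [ 372.50584293 -428.76194931   90.        ]
mug [ 294.53920702 -424.92124324   90.        ]
t 1.15 tcp [ 497.9 -409.4  151.4] th 16.53 open 85.4 gf 0.0 q6 1.96 ft [-0.1 -0.4  1.1]
shift now(cm) [ 1.07 -0.19 14.04]
```

drive_tool([
  [1.1,-0.2,2],
  [0,0,3],
  [0,0,3],
  [0,0,3],
  [0,0,2],
  [0,0,1],
  [0,0,0],
  [0,0,0],
], jaw=[0,0,0,0,0,0,0,0], spin=[0,0,0,0,0,0,0,0])

```text
clock: 1.82
tcp_pos: [0.5078, -0.4057, 0.013]
tcp_rot: [3.108, 0.449, 0.001]
ft_force: [-0.2, 0.1, 1.3]
opening: 0.0856
grasp_force: 0.0
```

drive_tool([
  [0,0,0],
  [0,0,0],
  [0,0,0],
  [0,0,0],
  [0,0,0],
  [0,0,0],
], jaw=[0.5,0.6,0.6,0.6,0.6,0.6], spin=[0,0,0,0,0,0])

```text
clock: 2.32
tcp_pos: [0.509, -0.4054, 0.0152]
tcp_rot: [3.107, 0.451, 0.002]
ft_force: [-4.6, 5.3, 17.6]
opening: 0.0426
grasp_force: 24.2
```

The jaws stopped at 42.6 mm on a 55 mm body, with an upward force on the tool, so the grip is on the shoulder. I'll open, go lower and grip again.

drive_tool([
  [0,0,0],
  [0,0,0],
  [0,0,0],
  [0,0,0.5],
  [0,0,0.5],
  [0,0,0],
], jaw=[0,0,0,0,0,0], spin=[0,0,0,0,0,0])

```text
clock: 2.82
tcp_pos: [0.5074, -0.4039, -0.0001]
tcp_rot: [-3.107, -0.45, 0.002]
ft_force: [0.3, 0.4, 0.0]
opening: 0.0855
grasp_force: 0.0
```

Run:
```python
from rig import robot
from h import *
p,im=wrist(robot,"w2")
```

```text
t 2.82 tcp [ 5.074e+02 -4.039e+02 -1.000e-01] th 16.49 open 85.5 gf 0.0 q6 1.98 ft [0.3 0.4 0. ]
```

View pics/w2.png

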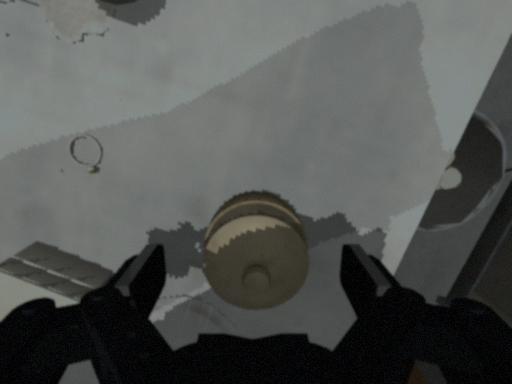

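The jar stands upright and centred between the pads, with its knob at (257,278). Closing lower.

drive_tool([
  [0,0,0],
  [0,0,0],
  [0,0,0],
  [0,0,0],
  [0,0,0],
  [0,0,0],
], jaw=[0.4,0.6,0.6,0.6,0.6,0.6], spin=[0,0,0,0,0,0])

```text
clock: 3.37
tcp_pos: [0.5084, -0.4051, 0.0023]
tcp_rot: [3.108, 0.45, 0.001]
ft_force: [-0.2, -0.9, 3.6]
opening: 0.0483
grasp_force: 31.3
```

drive_tool([
  [0,0,-1],
  [0,0,-1.5],
  [0,0,-1.5],
  [0,0,0],
  [0,0,0],
], jaw=[0.6,0.6,0.6,0.6,0.6], spin=[0,0,0,0,0], force=40)

```text
clock: 3.78
tcp_pos: [0.5085, -0.4052, 0.0427]
tcp_rot: [3.108, 0.45, 0.001]
ft_force: [0.6, 0.3, -1.0]
opening: 0.0478
grasp_force: 40.9
```

Run:
```python
from rig import robot
from h import *
p,im=wrist(robot,"w3")
print(proj(p,np.append(robot.get_state()['tcp_pos'][:2],robot.get_state()['tcp_pos'][2]+.06)))
s=robot.read_camera("scene")[:,:,::-1]; b=cv2.resize(s[170:290,280:420],(700,600),interpolation=cv2.INTER_CUBIC)
cv2.imwrite("pics/s3.png",np.hstack([cv2.resize(im,(400,300)),cv2.resize(b,(350,300))]))
```

```text
t 3.78 tcp [ 508.5 -405.2   42.7] th 16.49 open 47.8 gf 40.9 q6 1.98 ft [ 0.6  0.3 -1. ]
[252.90112447 284.34073355]
```

View pics/s3.png

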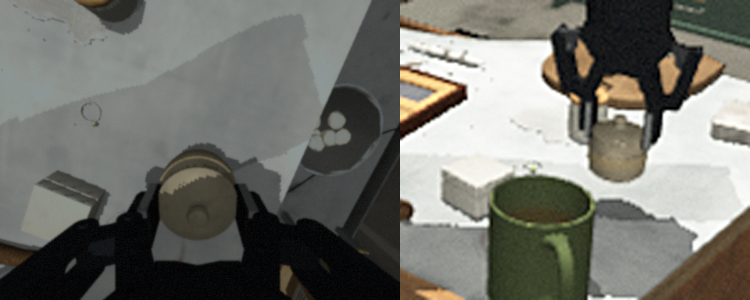

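The jar is lifted upright. Carrying it to the big round recess.

drive_tool([
  [0.5,-1,-2],
  [1.5,-3,-2],
  [1.5,-3.5,0],
  [1.6,-3.7,0],
  [1.6,-3.7,0],
  [1.6,-3.7,0],
  [1.6,-3.7,0],
  [1.6,-3.7,0],
], jaw=[0.6,0.6,0.6,0.6,0.6,0.6,0.6,0.6], spin=[0,0,0,0,0,0,0,0])

```text
clock: 4.55
tcp_pos: [0.5437, -0.1205, 0.0806]
tcp_rot: [-3.108, -0.45, 0.002]
ft_force: [0.5, 0.7, -1.5]
opening: 0.0475
grasp_force: 41.2
```

drive_tool([
  [1.6,-3.7,0],
  [1.3,-3.5,0],
  [1,-2.1,0],
  [0,0,0],
  [0,0,0],
], jaw=[0.6,0.6,0.6,0.6,0.6], spin=[0,0,0,0,0])

```text
clock: 4.97
tcp_pos: [0.5549, -0.021, 0.0806]
tcp_rot: [-3.108, -0.454, 0.002]
ft_force: [-0.4, -0.7, -0.4]
opening: 0.0476
grasp_force: 41.3
```

Run:
```python
from rig import robot
from h import *
p,im=wrist(robot,"w4")
to(robot,556,-23)
print(proj(p,[.556,-.023,.01]),proj(p,[.561,-.108,.01]))
```

```text
t 4.97 tcp [554.9 -21.   80.6] th 16.64 open 47.6 gf 41.3 q6 2.58 ft [-0.4 -0.7 -0.4]
t 5.02 tcp [555.  -22.2  80.8] th 16.55 open 47.6 gf 41.3 q6 2.58 ft [-0.8 -0.4 -0.8]
shift now(cm) [ 0.07  0.11 -0.  ] 
[256.10947954 195.50016173] [352.01277051 217.05282385]
```

View pics/w4.png

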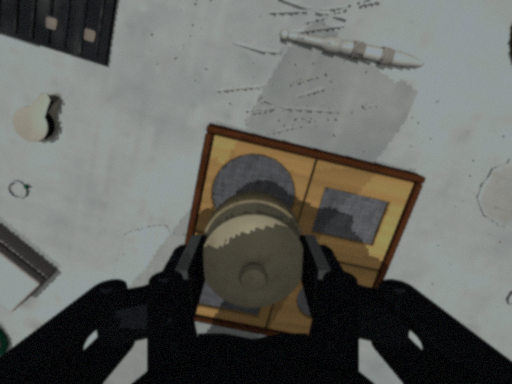

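Run:
```python
from rig import robot
from h import *
p=robot.camera_params("wrist")
print(ray(p,(253,272),.1385)*1000,ray(p,(254,194),.01)*1000,ray(p,(350,216),.01)*1000)
# silhouette of body top edge (z 40): sides at cols 203,302
print(proj(p,[.555,-.0222,.1385]),proj(p,[.555,-.0222,.1185]))
```

```text
[559.74274861 -20.18553951 138.5       ] [556.81902861 -22.06441151  10.        ] [ 561.33536535 -107.19312127   10.        ]
[254.3576702 282.4973859] [254.14081673 259.52111763]
```

drive_tool([
  [-0.25,0.1,1],
  [0,0,2],
  [0,0,2],
  [0,0,1],
  [0,0,0.5],
  [0,0,0.2],
  [0,0,0],
  [0,0,0],
], jaw=[0.6,0.6,0.6,0.6,0.6,0.6,0.6,0.6], spin=[0,0,0,0,0,0,0,0])

```text
clock: 5.68
tcp_pos: [0.5541, -0.0246, 0.0156]
tcp_rot: [3.109, 0.45, 0.002]
ft_force: [-0.2, -0.1, -0.4]
opening: 0.0479
grasp_force: 41.3
```

drive_tool([
  [0,0,0.15],
  [0,0,0.1],
  [0,0,0.1],
  [0,0,0],
], jaw=[0.6,0.6,0.6,0.6], spin=[0,0,0,0])

```text
clock: 6.02
tcp_pos: [0.554, -0.0243, 0.0124]
tcp_rot: [3.108, 0.451, 0.002]
ft_force: [-1.0, 0.9, 5.4]
opening: 0.0478
grasp_force: 42.1
```

drive_tool([
  [0,0,0],
  [0,0,0],
  [0,0,0],
  [0,0,0],
  [0,0,-1],
  [0,0,-3],
  [0,0,-4],
  [0,0,-4],
], jaw=[0.35,0.2,0.1,0.1,0.1,0.1,0.1,0.1], spin=[0,0,0,0,0,0,0,0])

```text
clock: 6.68
tcp_pos: [0.5524, -0.0239, 0.1326]
tcp_rot: [-3.108, -0.45, 0.003]
ft_force: [1.2, -0.5, -0.4]
opening: 0.0773
grasp_force: 0.0
```

Run:
```python
from rig import robot
from h import *
p,im=wrist(robot,"w5")
to(robot,435,-300,130,-9)
print("rec",proj(p,[.5565,-.0225,.015]),"knob would be",proj(p,[.5565,-.0225,.07]))
```

```text
t 6.68 tcp [552.4 -23.9 132.6] th 16.49 open 77.3 gf 0.0 q6 2.57 ft [ 1.2 -0.5 -0.4]
t 6.73 tcp [556.4 -25.  142.3] th 16.49 open 76.6 gf 0.0 q6 2.57 ft [ 2.3 -0.4  7.7]
shift now(cm) [-19.46  22.91   1.19] spin 25.5 shift after turn [-7.69 29.06  1.23]

rec [253.27310677 178.19109309] knob would be [253.3688038  193.87977486]
```

View pics/w5.png

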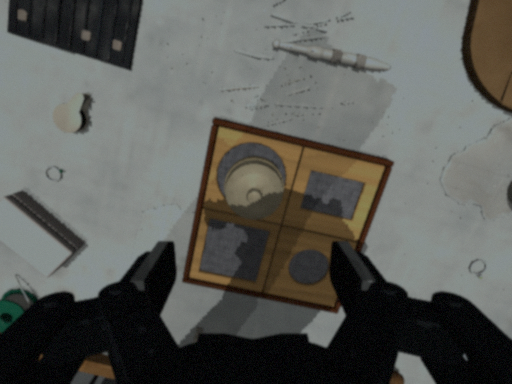

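The knob is at (254,195), where a seated jar predicts it. Next is the ring box.

drive_tool([
  [-1.5,1.8,0],
  [-2.6,3.0,0],
  [-2.6,3.0,0],
  [-2.6,3.0,0],
  [-2.6,3.0,0],
  [-2.6,3.0,0],
  [-2.6,3.0,0],
  [-2.4,3.1,0],
], jaw=[0,0,0,0,0,0,0,0], spin=[0,0,0,0,0,0,0,0])

```text
clock: 7.4
tcp_pos: [0.4303, -0.3008, 0.1323]
tcp_rot: [3.108, 0.45, 0.001]
ft_force: [0.2, -0.3, -0.3]
opening: 0.0854
grasp_force: 0.0
```

drive_tool([
  [0,0,1],
  [0,0,0],
  [0,0,0],
  [0,0,0],
  [0,0,0],
  [0,0,0],
], jaw=[0,0,0,0,0,0], spin=[6.5,6.5,6.5,6.5,0,0])

```text
clock: 7.9
tcp_pos: [0.4315, -0.2992, 0.1218]
tcp_rot: [3.131, -0.255, 0.001]
ft_force: [0.2, -0.4, 0.7]
opening: 0.0852
grasp_force: 0.0
```

Run:
```python
from rig import robot
from h import *
p,im=wrist(robot,"w6")
to(robot,435,-300,10,-9.5)
g=cv2.resize(im[100:360,120:400],None,fx=2,fy=2);cv2.imwrite("pics/w6c.png",g)
```

```text
t 7.9 tcp [ 431.5 -299.2  121.8] th -9.31 open 85.2 gf 0.0 q6 2.45 ft [ 0.2 -0.4  0.7]
t 7.95 tcp [ 431.6 -299.1  121.7] th -9.28 open 85.5 gf 0.0 q6 2.45 ft [ 0.6 -0.4 -0.3]
shift now(cm) [ 0.35  0.03 11.17] spin 0.2 shift after turn [ 0.35  0.03 11.17]
```

View pics/w6c.png

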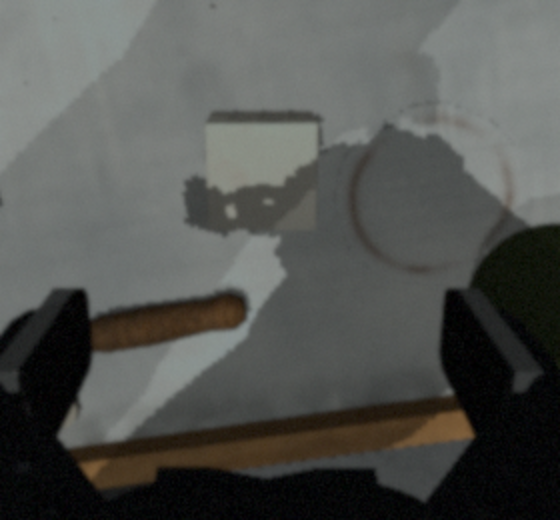

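Run:
```python
from rig import robot
from h import *
p=robot.camera_params("wrist")
for c in((205,122),(320,123),(316,231),(204,230),(261,177)):print(ray(p,(120+c[0]/2,100+c[1]/2),.034)*1000)
c=ray(p,(250.5,188.5),.034)*1000
to(robot,c[0],c[1],3,-9)
```

```text
[ 462.32251327 -276.65121414   34.        ]
[ 453.68783663 -326.2582817    34.        ]
[ 404.0672787 -317.5412959   34.       ]
[ 412.98258478 -266.58659165   34.        ]
[ 433.7153374  -296.72735232   34.        ]
t 7.95 tcp [ 431.6 -299.1  121.7] th -9.28 open 85.5 gf 0.0 q6 2.45 ft [ 0.6 -0.4 -0.3]
shift now(cm) [ 0.17 -0.28 11.87] spin -0.3 shift after turn [ 0.17 -0.27 11.87]
```

drive_tool([
  [0.2,-0.15,2],
  [0,0,3],
  [0,0,3],
  [0,0,2],
  [0,0,1.2],
  [0,0,0.5],
  [0,0,0],
  [0,0,0],
], jaw=[0,0,0,0,0,0,0,0], spin=[0.6,0,0,0,0,0,0,0])

```text
clock: 8.62
tcp_pos: [0.4342, -0.2986, 0.0055]
tcp_rot: [3.128, -0.275, 0.002]
ft_force: [-0.4, -0.2, 0.4]
opening: 0.0852
grasp_force: 0.0
```

drive_tool([
  [0,0,0],
  [0,0,0],
  [0,0,0],
  [0,0,0],
  [0,0,0],
  [0,0,0],
], jaw=[0.3,0.6,0.6,0.6,0.6,0.6], spin=[0,0,0,0,0,0])

```text
clock: 9.12
tcp_pos: [0.435, -0.2988, 0.0065]
tcp_rot: [3.128, -0.276, 0.005]
ft_force: [0.1, 2.8, 12.5]
opening: 0.0342
grasp_force: 6.3
```

Run:
```python
from rig import robot
from h import *
p,im=wrist(robot,"w7")
s=robot.read_camera("scene")[:,:,::-1]; b=cv2.resize(s[170:290,260:400],(560,480),interpolation=cv2.INTER_CUBIC)
cv2.imwrite("pics/s7.png",np.hstack([cv2.resize(im[150:384,130:380],(240,240)),cv2.resize(b,(280,240))]))
```

```text
t 9.12 tcp [ 435.  -298.8    6.5] th -10.09 open 34.2 gf 6.3 q6 2.47 ft [ 0.1  2.8 12.5]
```

View pics/s7.png

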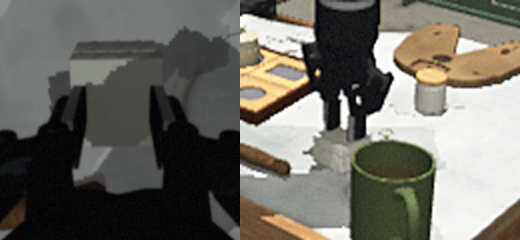

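Run:
```python
from h import *
p=np.load("pics/w6.npy",allow_pickle=True).item()
print("cam",p["position"]*1000)
for z in (.12,.13,.14,.15,.16,.17,.18):
    a=ray(p,(162,245),z);b=ray(p,(343,245),z)
    print(z,np.linalg.norm(a-b)*1000,((a+b)/2*1000).round(1))
```

```text
cam [ 502.94446405 -309.88883133  291.5017585 ]
0.12 114.86506716923265 [ 419.9 -296.3  120. ]
0.13 108.16746428911789 [ 424.8 -297.1  130. ]
0.14 101.46986140900312 [ 429.6 -297.9  140. ]
0.15 94.77225852888839 [ 434.5 -298.7  150. ]
0.16 88.07465564877364 [ 439.3 -299.5  160. ]
0.17 81.37705276865888 [ 444.1 -300.3  170. ]
0.18 74.67944988854414 [ 449. -301.  180.]
```

Run:
```python
from h import *
im=cv2.imread("pics/w6.png");im=cv2.convertScaleAbs(im,alpha=2.5,beta=20)
cv2.imwrite("pics/w6f.png",cv2.resize(im[220:340,110:400],None,fx=2.5,fy=2.5,interpolation=cv2.INTER_CUBIC))
```

```text
(no output)
```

View pics/w6f.png

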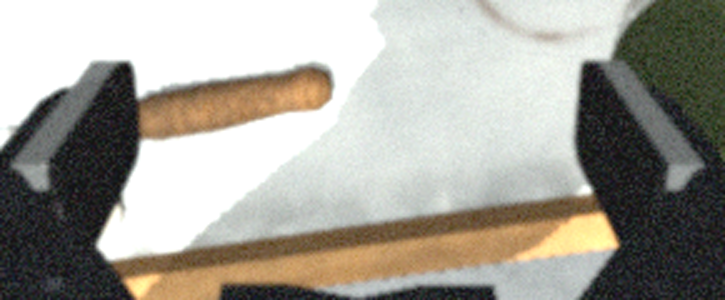

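The fingers came down on top of the box: the real tips sit about 27–40 mm behind the reported TCP, more when open, which also explains the jar. I'll open, go about 26 mm lower and grip again.

drive_tool([
  [0,0,-0.5],
  [0,0,0],
  [0,0,0],
  [0,0,0.8],
  [0,0,0.8],
  [0,0,0.8],
  [0,0,0.7],
  [0,0,0],
], jaw=[0,0,0,0,0,0,0,0], spin=[0,0,0,0,0,0,0,0])

```text
clock: 9.88
tcp_pos: [0.4325, -0.2967, -0.0242]
tcp_rot: [-3.127, 0.277, 0.004]
ft_force: [-0.3, -0.2, 1.2]
opening: 0.0852
grasp_force: 0.0
```

drive_tool([
  [0,0,0],
  [0,0,0],
  [0,0,0],
  [0,0,0],
  [0,0,0],
  [0,0,0],
], jaw=[0.2,0.4,0.5,0.5,0.5,0.5], spin=[0,0,0,0,0,0])

```text
clock: 10.38
tcp_pos: [0.4341, -0.2984, -0.0211]
tcp_rot: [3.128, -0.277, 0.001]
ft_force: [0.1, 0.2, 3.8]
opening: 0.0497
grasp_force: 42.4
```

drive_tool([
  [0,0,-2],
  [0,0,-3.5],
  [0,-2,-3],
  [-0.1,-3.5,0],
  [-0.1,-3.7,0],
  [-0.2,-3.7,0],
  [-0.2,-3.7,0],
  [-0.2,-3.7,0],
], jaw=[0.5,0.5,0.5,0.5,0.5,0.5,0.5,0.5], spin=[0,0,0,0,0,0,0,0])

```text
clock: 11.05
tcp_pos: [0.4613, -0.0951, 0.0633]
tcp_rot: [3.129, -0.278, 0.0]
ft_force: [0.4, -0.0, -0.4]
opening: 0.0493
grasp_force: 42.0
```

drive_tool([
  [-0.2,-3.7,0],
  [0,-2.4,0],
  [0,0,0],
  [0,0,0],
  [0,0,0],
], jaw=[0.5,0.5,0.5,0.5,0.5], spin=[0,0,-6.5,-6.4,0])

```text
clock: 11.47
tcp_pos: [0.4701, -0.0356, 0.0631]
tcp_rot: [3.14, 0.086, -0.0]
ft_force: [-0.6, 0.3, -0.7]
opening: 0.0492
grasp_force: 41.8
```

Run:
```python
from rig import robot
from h import *
p,im=wrist(robot,"w8")
to(robot,472.8,-26.5,-11,3)
print("sq",proj(p,[.4728,-.0265,.01]),"box top",proj(p,np.array(robot.get_state()['tcp_pos'])+[0,0,.055]))
im=cv2.convertScaleAbs(im,alpha=1.5);cv2.imwrite("pics/w8c.png",im)
```

```text
t 11.47 tcp [470.1 -35.6  63.1] th 3.15 open 49.2 gf 41.8 q6 2.73 ft [-0.6  0.3 -0.7]
t 11.52 tcp [470.  -36.   63.1] th 2.72 open 49.5 gf 41.8 q6 2.74 ft [ 0.1 -0.1 -0.7]
shift now(cm) [ 0.32 -0.94  7.41] spin -0.3 shift after turn [ 0.33 -0.94  7.41]

sq [242.25084471 198.49690428] box top [255.50155253 278.62482285]
```

View pics/w8c.png

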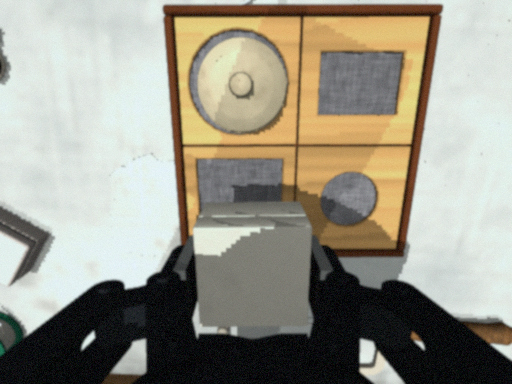

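drive_tool([
  [0.3,-0.9,1],
  [0,0,2],
  [0,0,2],
  [0,0,1.2],
  [0,0,0.6],
  [0,0,0.3],
  [0,0,0.1],
  [0,0,0],
], jaw=[0.5,0.5,0.5,0.5,0.5,0.5,0.5,0.5], spin=[0,0,0,0,0,0,0,0])

```text
clock: 12.18
tcp_pos: [0.4731, -0.0273, -0.0082]
tcp_rot: [3.14, 0.075, 0.001]
ft_force: [-0.6, -0.7, -0.9]
opening: 0.0496
grasp_force: 41.9
```

drive_tool([
  [0,0,0.1],
  [0,0,0.1],
  [0,0,0],
], jaw=[0.5,0.5,0.5], spin=[0,0,0])

```text
clock: 12.43
tcp_pos: [0.4731, -0.0273, -0.0104]
tcp_rot: [3.14, 0.076, 0.001]
ft_force: [-0.6, 0.2, -0.5]
opening: 0.0496
grasp_force: 41.9
```

drive_tool([
  [0,0,0.1],
  [0,0,0.1],
  [0,0,0],
], jaw=[0.5,0.5,0.5], spin=[0,0,0])

```text
clock: 12.68
tcp_pos: [0.4731, -0.0273, -0.0111]
tcp_rot: [3.14, 0.077, 0.001]
ft_force: [-6.6, 1.2, 15.8]
opening: 0.0491
grasp_force: 43.7
```

drive_tool([
  [0,0,0],
  [0,0,0],
  [0,0,0],
  [0,0,-0.5],
  [0,0,-2],
  [0,0,-3],
  [0,0,-3],
  [0,0,-3],
], jaw=[0.3,0.2,0.15,0.15,0.15,0.15,0.15,0.15], spin=[0,0,0,0,0,0,0,0])

```text
clock: 13.35
tcp_pos: [0.4723, -0.027, 0.1037]
tcp_rot: [-3.141, -0.076, 0.001]
ft_force: [-0.1, 0.2, -0.6]
opening: 0.0724
grasp_force: 0.0
```

drive_tool([
  [0.1,-2,0],
  [0.4,-4,0],
  [0.4,-4,0],
  [0.4,-4,0],
  [0.4,-4,0],
  [0.4,-4,0],
  [0.4,-4,0],
  [0.3,-4,0],
], jaw=[0.15,0.15,0.15,0.15,0.15,0.15,0.15,0.15], spin=[0,-7,-7,-7,-7,-7,0,0])

```text
clock: 14.02
tcp_pos: [0.3901, 0.2562, 0.1025]
tcp_rot: [2.972, 1.018, 0.0]
ft_force: [0.5, -0.0, 1.0]
opening: 0.0728
grasp_force: 0.0
```

drive_tool([
  [3.2,1,0],
  [3.2,1,0],
  [3.2,0.9,0],
  [0,0,0],
  [0,0,0],
  [0,0,0],
  [0,0,0],
  [0,0,0],
], jaw=[0.3,0.3,0.3,0.3,0.3,0.3,0.3,0.3], spin=[0,0,0,-7,-7,-7,-7,-7])

```text
clock: 14.68
tcp_pos: [0.4848, 0.2906, 0.1022]
tcp_rot: [-2.523, -1.872, 0.001]
ft_force: [0.4, 0.2, 0.7]
opening: 0.06
grasp_force: 0.0
```

drive_tool([
  [0,0,0],
  [0,0,0],
  [0,0,0],
  [0,0,0],
  [0,0,0],
], jaw=[0.3,0.3,0.3,0.3,0.3], spin=[-7,-7,-6,0,0])

```text
clock: 15.1
tcp_pos: [0.4848, 0.2906, 0.1023]
tcp_rot: [2.171, 2.271, -0.0]
ft_force: [0.9, -0.6, -0.5]
opening: 0.0596
grasp_force: 0.0
```

Run:
```python
from rig import robot
from h import *
p,im=wrist(robot,"w9")
print(proj(p,[.484,.293,.018]))
cv2.imwrite("pics/w9c.png",cv2.resize(im[100:350,120:400],None,fx=2,fy=2,interpolation=cv2.INTER_CUBIC))
```

```text
t 15.1 tcp [484.8 290.6 102.3] th 92.59 open 59.6 gf 0.0 q6 1.83 ft [ 0.9 -0.6 -0.5]
[251.4264231  189.35975013]
```

View pics/w9c.png

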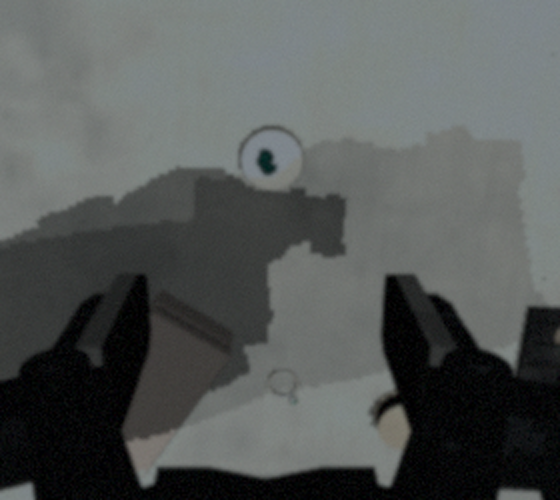

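Run:
```python
from rig import robot
from h import *
p=robot.camera_params("wrist")
g=ray(p,(255.2,179.2),.018)*1000;print(g)
for z in (.125,.13,.135,.14,.145,.15):
    a=ray(p,(194,238.5),z);b=ray(p,(311.5,238.5),z);print(z,np.linalg.norm(a-b)*1000,(a+b)/2*1000)
to(robot,g[0],g[1],-20)
```

```text
[486.93063168 302.4105994   18.        ]
0.125 63.44634105399241 [485.12677055 295.11622271 125.        ]
0.13 61.28744738829203 [485.02787411 297.43302929 130.        ]
0.135 59.12855372259171 [484.92897767 299.74983588 135.        ]
0.14 56.969660056891335 [484.83008123 302.06664246 140.        ]
0.145 54.81076639119101 [484.73118479 304.38344905 145.        ]
0.15 52.65187272549068 [484.63228835 306.70025563 150.        ]
t 15.15 tcp [484.8 290.6 102.3] th 92.57 open 59.9 gf 0.0 q6 1.83 ft [ 0.1 -0.1  0.8]
shift now(cm) [ 1.17  0.27 12.23]
```

drive_tool([
  [1.0,0.25,2],
  [0,0,3],
  [0,0,3],
  [0,0,2.2],
  [0,0,1.2],
  [0,0,0.6],
  [0,0,0.1],
  [0,0,0],
], jaw=[0.3,0.3,0.3,0.3,0.3,0.3,0.3,0.3], spin=[0,0,0,0,0,0,0,0], force=20)

```text
clock: 15.82
tcp_pos: [0.4876, 0.3009, -0.0178]
tcp_rot: [2.167, 2.274, 0.002]
ft_force: [-0.8, -0.3, 0.7]
opening: 0.0598
grasp_force: 0.0
```

Run:
```python
from rig import robot
from h import *
p,im=wrist(robot,"w10")
im=cv2.convertScaleAbs(im,alpha=2)
cv2.imwrite("pics/w10c.png",cv2.resize(im[150:350,150:360],None,fx=2.5,fy=2.5,interpolation=cv2.INTER_CUBIC))
```

```text
t 15.82 tcp [487.6 300.9 -17.8] th 92.74 open 59.8 gf 0.0 q6 1.85 ft [-0.8 -0.3  0.7]
```

View pics/w10c.png

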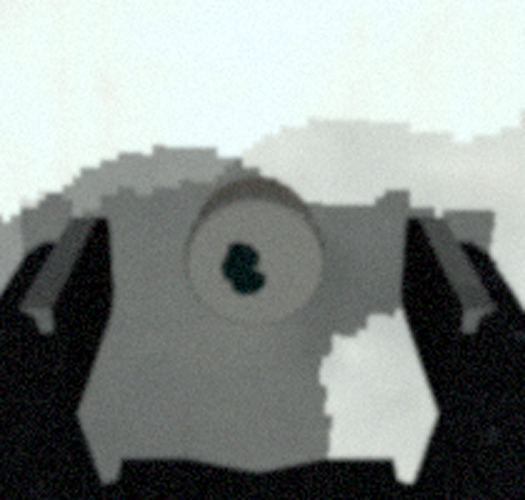

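The gem jar, at crop (256,258), is centred between the pads. I've used up my picture allowance (15 against the limit of 14), so from here I'll work from numbers and image code only.

drive_tool([
  [0,0,0.2],
  [0,0,0],
  [0,0,0],
  [0,0,0],
  [0,0,0],
  [0,0,0],
  [0,0,0],
  [0,0,0],
], jaw=[0.45,0.55,0.7,0.72,0.72,0.72,0.72,0.72], spin=[0,0,0,0,0,0,0,0], force=20)

```text
clock: 16.53
tcp_pos: [0.4874, 0.3009, -0.0199]
tcp_rot: [2.166, 2.274, 0.002]
ft_force: [-2.3, -0.6, 6.6]
opening: 0.0274
grasp_force: 19.7
```

drive_tool([
  [0,0,-1],
  [0,0,-2],
  [0,0,-3],
  [-1,0,-3],
  [-3,-0.25,0],
  [-3.9,-0.3,0],
  [-3.9,-0.3,0],
  [-3.9,-0.3,0],
], jaw=[0.72,0.72,0.72,0.72,0.72,0.72,0.72,0.72], spin=[0,0,0,0,0,0,0,0])

```text
clock: 17.2
tcp_pos: [0.4828, 0.1421, 0.07]
tcp_rot: [2.165, 2.276, 0.001]
ft_force: [1.4, 0.5, 0.6]
opening: 0.0278
grasp_force: 19.8
```

drive_tool([
  [-3.9,-0.3,0],
  [-3.9,-0.3,0],
  [-3.9,-0.3,0],
  [-3.9,-0.3,0],
  [-3.9,-0.3,0],
  [-3.5,-0.3,0],
  [-1.5,0,0],
  [0,0,0],
], jaw=[0.72,0.72,0.72,0.72,0.72,0.72,0.72,0.72], spin=[0,0,0,0,0,0,0,0])

```text
clock: 17.87
tcp_pos: [0.4769, -0.1055, 0.0699]
tcp_rot: [2.171, 2.269, -0.001]
ft_force: [0.4, 1.8, 0.0]
opening: 0.0274
grasp_force: 19.8
```

Run:
```python
from rig import robot
from h import *
p,im=wrist(robot,"w11")
to(robot,477.4,-111.6,-10,92.9)
s=robot.get_state()['tcp_pos']
print("gem top pred",proj(p,s+[0,0,.038]))
# dark green stones pixel centroid
hsv=cv2.cvtColor(im,cv2.COLOR_BGR2HSV);m=(hsv[...,1]>120)&(hsv[...,0]>65)&(hsv[...,0]<100)
n,l,stt,c=cv2.connectedComponentsWithStats(m.astype(np.uint8));print([(a[4],b.round(0)) for a,b in zip(stt[1:],c[1:]) if a[4]>8])
u,v=proj(p,s+[0,0,.038]).astype(int)
g=cv2.cvtColor(im,cv2.COLOR_BGR2GRAY);print(g[v,u-60:u+60:5]);print(g[v-60:v+60:5,u])
```

```text
t 17.87 tcp [ 476.9 -105.5   69.9] th 92.55 open 27.4 gf 19.8 q6 1.04 ft [0.4 1.8 0. ]
t 17.92 tcp [ 476.9 -103.6   69.7] th 92.61 open 27.6 gf 19.8 q6 1.04 ft [-0.6  0.4 -0.6]
shift now(cm) [-0.8   0.02  7.97] spin -0.3 shift after turn [-0.8   0.01  7.97]

gem top pred [251.72342786 256.47703263]
[(np.int32(169), array([247., 259.])), (np.int32(9), array([221., 257.])), (np.int32(9), array([175., 316.])), (np.int32(11), array([102., 319.])), (np.int32(10), array([ 77., 327.])), (np.int32(9), array([169., 337.])), (np.int32(10), array([225., 368.]))]
[92 10  7 43 44 35  1 77 86 87 19 15 18 87 85 84 85 86 31  8 48 47 29 21]
[ 79  72  40  40  44  47  56  70  85  85  85  36  18  17  15  83  85 110
 168 165 166 169 167 166]
```

drive_tool([
  [-0.8,0,1],
  [0,0,2],
  [0,0,2],
  [0,0,1.5],
  [0,0,0.8],
  [0,0,0.4],
  [0,0,0.1],
  [0,0,0],
], jaw=[0.72,0.72,0.72,0.72,0.72,0.72,0.72,0.72], spin=[0,0,0,0,0,0,0,0])

```text
clock: 18.58
tcp_pos: [0.4776, -0.11, -0.0084]
tcp_rot: [2.166, 2.275, 0.0]
ft_force: [-0.2, 0.7, -0.9]
opening: 0.0276
grasp_force: 19.8
```

drive_tool([
  [0,0,0.1],
  [0,0,0],
  [0,0,0],
], jaw=[0.72,0.72,0.72], spin=[0,0,0])

```text
clock: 18.83
tcp_pos: [0.4778, -0.1105, -0.0091]
tcp_rot: [2.166, 2.274, 0.0]
ft_force: [0.8, 0.3, 0.3]
opening: 0.0275
grasp_force: 19.8
```

drive_tool([
  [0,0,0.1],
  [0,0,0.05],
  [0,0,0],
], jaw=[0.72,0.72,0.72], spin=[0,0,0])

```text
clock: 19.08
tcp_pos: [0.4779, -0.1106, -0.01]
tcp_rot: [2.166, 2.274, 0.0]
ft_force: [-3.9, 1.1, 9.6]
opening: 0.0277
grasp_force: 20.4
```

drive_tool([
  [0,0,0],
  [0,0,0],
  [0,0,0],
  [0,0,-0.5],
  [0,0,-1.5],
  [0,0,-3],
  [0,0,-3],
  [0,0,-3],
], jaw=[0.65,0.55,0.5,0.5,0.5,0.5,0.5,0.5], spin=[0,0,0,0,0,0,0,0])

```text
clock: 19.75
tcp_pos: [0.4769, -0.11, 0.1001]
tcp_rot: [-2.166, -2.274, 0.0]
ft_force: [0.3, -0.6, 0.0]
opening: 0.0424
grasp_force: 0.0
```

Run:
```python
from rig import robot
from h import *
p,im=wrist(robot,"w12")
g=cv2.cvtColor(im,cv2.COLOR_BGR2GRAY)
c=proj(p,[.4774,-.1116,.028]);print("gem pred",c,"recess edge",proj(p,[.4774+.022,-.1116,.015]))
u,v=c.astype(int);print(g[v,u-50:u+50:3]);print(g[v-50:v+50:3,u])
hsv=cv2.cvtColor(im,cv2.COLOR_BGR2HSV);m=(hsv[...,1]>120)&(hsv[...,0]>65)&(hsv[...,0]<100)
n,l,stt,cc=cv2.connectedComponentsWithStats(m.astype(np.uint8));i=1+stt[1:,4].argmax();print("stones",stt[i,4],cc[i],ray(p,cc[i],.028)*1000)
to(robot,564,154,95,160)
```

```text
t 19.75 tcp [ 476.9 -110.   100.1] th 92.79 open 42.4 gf 0.0 q6 1.03 ft [ 0.3 -0.6  0. ]
gem pred [252.74809077 197.82124075] recess edge [277.31234132 194.67729067]
[ 25  20  47  61  58  58  55  63  61  53  39  41  72  81  85  30  32  46
 133 154 150 149 147  89  73  91 116 114 119 117 111 107  91  77]
[120 121 120 119 117 120 107  80  81  70  52 120 154 153 129  43  34  34
  22  75  84  71  49  62  59  62  59  62  60  26  21  53  94 103]
stones 41 [250.65853659 196.34146341] [ 475.56158844 -110.36905747   28.        ]
t 19.8 tcp [ 479.8 -111.5  106.6] th 92.79 open 42.7 gf 0.0 q6 1.03 ft [ 1.2 -0.4  5. ]
shift now(cm) [26.11  9.7   1.12] spin -67.2 shift after turn [ 1.17 27.83  1.16]
```

drive_tool([
  [2.4,0.9,0],
  [3.8,1.4,0],
  [3.8,1.4,0],
  [3.8,1.4,0],
  [3.8,1.4,0],
  [3.8,1.4,0],
  [3.8,1.4,0],
  [0.9,0.4,0],
], jaw=[0.4,0.4,0.4,0.4,0.4,0.4,0.4,0.4], spin=[0,0,0,0,0,0,0,0])

```text
clock: 20.47
tcp_pos: [0.562, 0.1601, 0.0986]
tcp_rot: [-2.162, -2.278, -0.002]
ft_force: [-0.1, 0.3, -0.1]
opening: 0.0512
grasp_force: 0.0
```

drive_tool([
  [0,0,0],
  [0,0,0],
  [0,0,0],
  [0,0,0],
  [0,0,0],
  [0,0,0],
  [0,0,0],
  [0,0,0],
], jaw=[0.4,0.4,0.4,0.4,0.4,0.4,0.4,0.4], spin=[-7,-7,-7,-7,-7,-7,-7,-7])

```text
clock: 21.13
tcp_pos: [0.5615, 0.1548, 0.0987]
tcp_rot: [-0.836, -3.028, 0.0]
ft_force: [0.1, -0.3, -0.5]
opening: 0.0511
grasp_force: 0.0
```

drive_tool([
  [0,0,0],
  [0,0,0],
  [0,0,0],
  [0,0,0],
], jaw=[0.4,0.4,0.4,0.4], spin=[-7,-4,0,0])

```text
clock: 21.47
tcp_pos: [0.5615, 0.1549, 0.0987]
tcp_rot: [-0.555, -3.092, 0.0]
ft_force: [1.2, -0.2, -0.4]
opening: 0.051
grasp_force: 0.0
```

Run:
```python
from rig import robot
from h import *
p,im=wrist(robot,"w13")
c=proj(p,[.564,.154,.0135]);print("pred",c)
u,v=c.astype(int);r=im[v-40:v+40,u-40:u+40].astype(int)
# compact print: saturation-ish (R-B) on coarse grid and gray
for y in range(0,80,4): print(" ".join(f"{r[y,x].sum()//3:3d}/{r[y,x,2]-r[y,x,0]:2d}" for x in range(0,80,4)))
```

```text
t 21.47 tcp [561.5 154.9  98.7] th 159.63 open 51.0 gf 0.0 q6 0.4 ft [ 1.2 -0.2 -0.4]
pred [251.71160381 193.75479672]
 68/-3  68/-1  69/-2  71/ 0  70/ 1  72/-1  69/-2  70/-2 113/ 1 141/-8 153/-5 153/-3 153/-3 151/-1 153/-1 154/-2 151/-2 152/-4 156/-5 155/-4
 69/-3  68/-2  67/-3  67/-2  70/-1  72/-1  72/-1  76/ 1  74/ 2  81/ 1 122/-4 154/-5 155/-4 154/-5 145/-4 151/-2 135/-2 107/-1 153/-4 155/-4
 66/ 0  69/-2  69/-1  69/ 0  70/-2  68/ 1  72/-2  72/-1  74/-1  74/-2  93/-2 102/-2 130/-2 150/-2 113/-2  95/-1  91/-2  92/ 1  94/ 0 152/-1
 69/-1  70/-2  69/ 1  72/ 0  73/-3  70/-2  74/-1  72/-2  71/ 0  73/ 0  86/ 0  94/-2  90/ 2 112/ 0  94/-1  93/ 0  91/-1  92/ 0 103/ 0 151/-1
 68/-1  70/-3  66/-2  72/-1  68/-3  69/-1  72/-2  72/-1  71/-1  74/ 0  88/ 1  92/ 1  87/ 0  85/-2  86/ 1  90/-2  93/ 1  92/ 1 100/-2 150/-4
 71/ 1  70/ 1  67/-1  70/ 1  70/-3  72/ 1  72/ 1  71/-1  74/ 0  72/-1  70/ 3  72/ 9  59/ 5  71/ 7  77/ 6  92/-2  92/-1  94/-3  95/ 0 149/-3
 69/ 0  69/-3  68/-4  69/ 0  70/-2  74/-1  74/-2  73/ 0  74/ 1  67/ 4  57/ 8  82/10  95/12  94/10  87/10  73/ 7  93/ 0  93/ 0 109/-3 148/-1
 
[... 1118 characters left out ...]

135/ 0 137/ 1 134/-3 130/ 0 132/-2 134/ 0 130/-1 129/-3 127/-2 132/-2 129/-3 118/11 120/14 124/14 132/-2 132/ 0 131/-1 130/-2 131/-3 132/-2
133/-1 135/-2 135/ 0 132/-1 135/ 0 132/-1 135/-1 133/-2 128/-2 130/-3 129/-1 126/ 0 120/13 127/ 4 129/-1 130/-2 132/-1 132/-2 132/-2 132/-1
132/-1 135/ 0 137/-1 133/ 0 133/-3 129/-2 132/-1 130/ 0 128/-2 126/-3 126/-3 128/-2 128/-3 127/-3 127/-2 132/ 0 133/-3 131/-4 132/-1 135/-2
130/-2 132/ 0 135/-2 131/ 0 129/ 0 133/ 0 131/-1 131/-2 133/-2 131/-1 131/-1 131/-2 128/-1 131/-1 131/-1 133/-1 135/-1 135/-2 133/ 0 135/-1
129/-1 131/ 0 128/-2 128/ 1 129/-1 130/-3 131/ 0 134/-2 131/-1 130/-1 130/-2 131/-1 130/-2 131/-2 131/-1 132/-1 134/ 0 135/-2 134/-1 132/-1
```

R−B segments the loupe well; I'll use moments and a min-area rectangle.

```bash
cat >> h.py <<'E'
def loupe(p,im,c,z,r=45):
    b=cv2.GaussianBlur(im,(3,3),0).astype(int);m=((b[...,2]-b[...,0])>=5).astype(np.uint8)
    u,v=np.array(c).astype(int);k=np.zeros_like(m);k[v-r:v+r,u-r:u+r]=m[v-r:v+r,u-r:u+r]
    n,l,s,cc=cv2.connectedComponentsWithStats(k);i=1+s[1:,4].argmax()
    q=np.argwhere(l==i)[:,::-1];W=np.array([ray(p,x,z)[:2]*1000 for x in q]).astype(np.float32)
    R0=cv2.minAreaRect(W);w,V=np.linalg.eigh(np.cov(W.T))
    e=V[:,1]*np.sign(V[0,1]);print("area",s[i,4],"rect",R0,"mean",W.mean(0),"axis deg",np.degrees(np.arctan2(e[1],e[0])))
    t=(W-W.mean(0))@e;o=(W-W.mean(0))@[-e[1],e[0]];print("long ext",t.min(),t.max(),"cross",o.min(),o.max())
    cen=W.mean(0)+e*(t.min()+t.max())/2+np.array([-e[1],e[0]])*(o.min()+o.max())/2;print("centre",cen);return cen
E
python3 - <<'E'
from rig import robot
from h import *
p=np.load("pics/w13.npy",allow_pickle=True).item();im=cv2.imread("pics/w13.png")
c=loupe(p,im,(252,194),.011)
to(robot,c[0],c[1],-21)
E
```

```text
area 928 rect ((568.8564453125, 160.17156982421875), (25.264060974121094, 43.41146469116211), 69.55406188964844) mean [565.4181  161.36636] axis deg -20.683191392577893
long ext -18.080874187716038 25.35122358888577 cross -12.552880387592106 12.718723283924245
centre [568.848258   160.15999533]
t 21.52 tcp [561.5 155.   98.7] th 159.62 open 51.4 gf 0.0 q6 0.4 ft [-0.6  0.8  0.4]
shift now(cm) [-0.51  0.74 11.97]
```

drive_tool([
  [0.05,0.75,2],
  [0,0,3],
  [0,0,3],
  [0,0,2],
  [0,0,1.2],
  [0,0,0.5],
  [0,0,0.1],
  [0,0,0],
], jaw=[0.4,0.4,0.4,0.4,0.4,0.4,0.4,0.4], spin=[0.3,0,0,0,0,0,0,0])

```text
clock: 22.18
tcp_pos: [0.5644, 0.1624, -0.0182]
tcp_rot: [0.56, 3.09, 0.0]
ft_force: [-0.0, -0.1, 0.2]
opening: 0.0514
grasp_force: 0.0
```

Run:
```python
from rig import robot
from h import *
p,im=wrist(robot,"w14")
c=loupe(p,im,proj(p,[.566,.161,.0135]),.011,60)
to(robot,c[0],c[1],-20)
```

```text
t 22.18 tcp [564.4 162.4 -18.2] th 159.46 open 51.4 gf 0.0 q6 0.42 ft [-0.  -0.1  0.2]
area 2553 rect ((567.9158935546875, 162.96218872070312), (44.47816467285156, 27.77556610107422), 1.7639340162277222) mean [565.0561  161.49492] axis deg -21.62903629978917
long ext -19.993556062459934 27.420831368173282 cross -13.487081536571417 13.128055001808718
centre [568.44208321 159.95921426]
t 22.23 tcp [564.8 162.4 -17.7] th 159.47 open 51.4 gf 0.0 q6 0.42 ft [ 0.3  0.6 -0.4]
shift now(cm) [-0.43 -0.1   0.23]
```

Aligned. Lower 2 mm and close.

drive_tool([
  [-0.1,-0.05,0.25],
  [0,0,0],
  [0,0,0],
  [0,0,0],
  [0,0,0],
  [0,0,0],
  [0,0,0],
  [0,0,0],
], jaw=[0.5,0.6,0.75,0.75,0.75,0.75,0.75,0.75], spin=[0,0,0,0,0,0,0,0], force=20)

```text
clock: 22.9
tcp_pos: [0.565, 0.1615, -0.021]
tcp_rot: [0.559, 3.09, 0.0]
ft_force: [-0.6, -0.5, 4.7]
opening: 0.0243
grasp_force: 19.5
```

drive_tool([
  [0,0,-1],
  [0,0,-2],
  [0,0,-3],
  [0,0,-3],
  [0,0,0],
  [0,0,0],
], jaw=[0.75,0.75,0.75,0.75,0.75,0.75], spin=[0,0,0,0,0,0])

```text
clock: 23.4
tcp_pos: [0.566, 0.1617, 0.0708]
tcp_rot: [0.559, 3.088, 0.001]
ft_force: [0.3, 0.2, -1.2]
opening: 0.0246
grasp_force: 19.7
```

Run:
```python
from rig import robot
from h import *
p,im=wrist(robot,"w15")
t=robot.get_state()['tcp_pos']
c=loupe(p,im,proj(p,t+[0.002,0,.0315]),t[2]+.0315,60)
to(robot,561.3,-107.3,75,93)
```

```text
t 23.4 tcp [566.  161.7  70.8] th 159.49 open 24.6 gf 19.7 q6 0.41 ft [ 0.3  0.2 -1.2]
area 2612 rect ((571.2514038085938, 160.7382354736328), (26.127452850341797, 48.11538314819336), 68.05716705322266) mean [567.7657  161.74591] axis deg -21.173408636257317
long ext -20.420840969369955 27.663954240511597 cross -12.725382955244568 13.43123727286525
centre [571.27023134 160.76693555]
t 23.45 tcp [564.7 161.6  68.9] th 159.49 open 24.3 gf 19.7 q6 0.41 ft [-0.5 -1.  -0.5]
shift now(cm) [ -9.1  -25.31  -0.61] spin 66.5 shift after turn [-26.84  -1.75  -0.61]
```

drive_tool([
  [0,0,-1],
  [0,0,-1],
  [0,0,0],
  [0,0,0],
  [0,0,0],
  [0,0,0],
  [0,0,0],
  [0,0,0],
], jaw=[0.75,0.75,0.75,0.75,0.75,0.75,0.75,0.75], spin=[7,7,7,7,7,7,7,7])

```text
clock: 24.12
tcp_pos: [0.5632, 0.1615, 0.0864]
tcp_rot: [-1.951, -2.459, 0.003]
ft_force: [0.3, 0.3, -0.5]
opening: 0.0242
grasp_force: 19.7
```

drive_tool([
  [0,0,0],
  [0,0,0],
  [-2,0,0],
  [-3.9,-0.3,0],
  [-3.9,-0.3,0],
  [-3.9,-0.3,0],
  [-3.9,-0.3,0],
  [-3.9,-0.3,0],
], jaw=[0.75,0.75,0.75,0.75,0.75,0.75,0.75,0.75], spin=[7,3.5,0,0,0,0,0,0])

```text
clock: 24.78
tcp_pos: [0.5592, -0.0553, 0.0867]
tcp_rot: [-2.161, -2.277, 0.002]
ft_force: [0.6, 1.1, -0.4]
opening: 0.0243
grasp_force: 19.7
```

drive_tool([
  [-3.5,-0.3,0],
  [-1.4,0,0],
  [0,0,0],
  [0,0,0],
], jaw=[0.75,0.75,0.75,0.75], spin=[0,0,0,0])

```text
clock: 25.12
tcp_pos: [0.5594, -0.1029, 0.087]
tcp_rot: [-2.163, -2.275, 0.001]
ft_force: [0.5, 0.4, -0.6]
opening: 0.0245
grasp_force: 19.7
```

Run:
```python
from rig import robot
from h import *
p,im=wrist(robot,"w16")
t=robot.get_state()['tcp_pos']
c=loupe(p,im,proj(p,t+[0,-.004,.0315]),t[2]+.0315,50)
to(robot,561.1,-102.8,-11,93)
# felt of oblong recess: low saturation dark region; sample along lines through predicted centre
g=cv2.cvtColor(im,cv2.COLOR_BGR2GRAY)
for d in ((.0205,.028),(-.0205,.028),(-.0205,-.028),(.0205,-.028)):
    a=np.radians(3);x=.5613+d[0]*np.sin(a)*0+d[0]*np.cos(a)-d[1]*np.sin(a);y=-.1073+d[0]*np.sin(a)+d[1]*np.cos(a);print(proj(p,[x,y,.015]).round(0),end="")
```

```text
t 25.12 tcp [ 559.4 -102.9   87. ] th 92.9 open 24.5 gf 19.7 q6 1.11 ft [ 0.5  0.4 -0.6]
area 4333 rect ((558.7897338867188, -103.56768798828125), (50.491661071777344, 50.18975830078125), 2.87471866607666) mean [558.4779   -95.628624] axis deg -10.726598602955013
long ext -27.685224047037675 24.722662227526683 cross -32.07910349369056 22.396598675686803
centre [ 556.12144028 -100.10958265]
t 25.17 tcp [ 559.6 -102.1   87.3] th 92.98 open 24.5 gf 19.7 q6 1.11 ft [-0.5  0.3 -0.3]
shift now(cm) [-0.09  0.17  9.83] spin -0.0 shift after turn [-0.08  0.15  9.83]

[279. 169.][230. 169.][231. 231.][278. 231.]
```

drive_tool([
  [-0.05,0.15,2],
  [0,0,2.5],
  [0,0,2.5],
  [0,0,1.5],
  [0,0,0.7],
  [0,0,0.3],
  [0,0,0],
  [0,0,0],
], jaw=[0.75,0.75,0.75,0.75,0.75,0.75,0.75,0.75], spin=[0,0,0,0,0,0,0,0])

```text
clock: 25.83
tcp_pos: [0.5625, -0.1031, -0.0056]
tcp_rot: [2.161, 2.279, 0.001]
ft_force: [-0.2, -0.6, 0.3]
opening: 0.024
grasp_force: 19.7
```

drive_tool([
  [0,0,0.1],
  [0,0,0.1],
  [0,0,0],
], jaw=[0.75,0.75,0.75], spin=[0,0,0])

```text
clock: 26.08
tcp_pos: [0.5622, -0.1036, -0.0082]
tcp_rot: [2.162, 2.278, 0.0]
ft_force: [-0.6, -0.1, 0.6]
opening: 0.0243
grasp_force: 19.7
```

drive_tool([
  [0,0,0.1],
  [0,0,0.1],
  [0,0,0.05],
  [0,0,0],
], jaw=[0.75,0.75,0.75,0.75], spin=[0,0,0,0])

```text
clock: 26.42
tcp_pos: [0.5619, -0.1035, -0.0109]
tcp_rot: [2.163, 2.278, 0.0]
ft_force: [-0.9, -0.3, 3.4]
opening: 0.0245
grasp_force: 19.9
```

drive_tool([
  [0,0,0],
  [0,0,0],
  [0,0,0],
  [0,0,-0.5],
  [0,0,-1.5],
  [0,0,-3],
  [0,0,-4],
  [0,0,-4],
], jaw=[0.7,0.6,0.5,0.5,0.5,0.5,0.5,0.5], spin=[0,0,0,0,0,0,0,0])

```text
clock: 27.08
tcp_pos: [0.5607, -0.103, 0.1197]
tcp_rot: [-2.161, -2.277, 0.001]
ft_force: [0.2, 0.1, -0.1]
opening: 0.0427
grasp_force: 0.0
```

drive_tool([
  [-3,0,-1],
  [-3,0,0],
  [-3,0,0],
  [0,0,0],
  [0,0,0],
], jaw=[0.5,0.5,0.5,0.5,0.5], spin=[0,0,0,0,0])

```text
clock: 27.5
tcp_pos: [0.5662, -0.1945, 0.1288]
tcp_rot: [-2.165, -2.276, 0.0]
ft_force: [-0.0, 0.8, -0.9]
opening: 0.043
grasp_force: 0.0
```

Run:
```python
from rig import robot
from h import *
p,im=wrist(robot,"w17")
# rectify the tray at z=.023 onto tray axes, 1 px = 2 mm; compact class map around loupe recess
a=np.radians(3);ex=np.array([np.cos(a),np.sin(a)]);ey=np.array([-ex[1],ex[0]])
b=cv2.GaussianBlur(im,(3,3),0)
for nm,c in(("oblong",(561.3,-107.3)),("small",(477.4,-111.6))):
    print(nm,"rows +x down to -x, cols +y..-y, 4mm, gray/R-B")
    for i in range(32,-33,-4):
        L=""
        for j in range(36,-37,-4):
            X=(np.array(c)+ex*i+ey*j)/1000;u,v=proj(p,[*X,.02]).round().astype(int)
            if 0<=u<512 and 0<=v<384: q=b[v,u].astype(int);L+=f"{q.sum()//3:3d}/{q[2]-q[0]:<3d} "
            else:L+="   --   "
        print(L)
```

```text
t 27.5 tcp [ 566.2 -194.5  128.8] th 92.86 open 43.0 gf 0.0 q6 0.97 ft [-0.   0.8 -0.9]
oblong rows +x down to -x, cols +y..-y, 4mm, gray/R-B
113/72  114/71  115/72  115/69  115/70  115/69  117/69  117/68  118/68  117/68  118/68  118/67  118/66  118/66  119/67  119/68  119/66  119/67  104/61  
115/69  116/69  116/69  117/68  116/68  117/68  117/67  117/68  117/67  119/68  118/67  117/67  118/67  118/67  119/66  118/68  118/67  115/68   95/65  
112/73  113/74  112/73  113/73  113/73  113/74  112/73  113/73  114/72  114/73  113/72  113/72  113/72  112/73  113/72  113/72  112/72  100/69   90/64  
115/70  104/65   75/28   84/28   85/31   86/9    80/7    75/15   75/19   81/16   86/16   76/17   70/15   75/17   78/26   86/38  108/72  107/73  103/69  
119/65  108/62   85/-2   87/-3   83/-3   88/-4   89/-3   88/-2   84/-2   85/-4   83/-3   84/-2   88/-3   91/-3   81/-4   87/39  112/74  113/74  106/68  
118/66  110/62   88/-2   89/-3   79/-3  115/5   142/10  143/12  140/12  106/7    83/-3   87/-3   87/-3   81/-3   72/-3   85/37  111/76  112/74  105/70  
121/64  111/61   79/-1   88/-2   98/1   
[... 3594 characters left out ...]
   79/0    90/0    62/9    66/25   96/66   99/69   99/68  100/69  100/69  100/69   97/68  
 99/68   98/68  100/68  100/68   99/68   99/69   96/67   91/62   76/54   88/61   93/64  101/70  101/69  100/69  100/69  100/70  101/69  101/69  100/67  
100/70  101/70  101/69  102/69  102/70  102/69  103/70  102/70  103/70  102/70  102/72  102/71  103/71  100/69   99/67  100/68   98/67   98/68   94/65  
 99/67   99/68   98/67   97/66   93/64   95/66   97/68   95/65   91/64   90/62   90/64   90/62   91/64   91/64   90/63   92/64   92/64   94/63   93/64  
 92/64   92/65   93/64   93/64   93/64   96/64   95/65   95/65   96/65   96/66   98/67   98/68   98/69   98/67   98/68   99/69   99/68  101/69   99/68
```

Loupe and gem jar are both inside with felt showing all round. A quick check of box and jar, then hand in.

Run:
```python
from rig import robot
from h import *
p=robot.camera_params("top");im=robot.read_camera("top")[:,:,::-1]
b=im.astype(int)
a=np.radians(3);ex=np.array([np.cos(a),np.sin(a)]);ey=np.array([-ex[1],ex[0]])
for nm,c,z in(("sq",(472.8,-26.5),.044),("big",(556.8,-22.5),.055)):
  for e,n in((ex,"x"),(ey,"y")):
    L=[]
    for i in range(-44,45,4):
        u,v=proj(p,[*((np.array(c)+e*i)/1000),z]).round().astype(int);q=b[v,u];L.append(f"{q.sum()//3}/{q[2]-q[0]}")
    print(nm,n,*L)
st(robot)
```

```text
sq x 85/46 86/44 87/42 87/40 87/40 88/41 87/39 87/38 88/37 87/37 88/34 88/33 88/34 88/32 88/29 88/29 88/27 88/24 88/22 88/19 94/23 122/43 147/57
sq y 75/53 77/53 75/54 76/50 77/50 79/47 79/46 81/43 83/40 84/40 87/35 88/33 91/30 94/28 96/26 95/22 95/22 96/19 95/17 96/19 131/45 114/31 131/5
big x 122/43 132/40 103/13 101/15 131/23 158/30 162/27 166/27 147/22 133/24 155/28 157/29 152/24 168/26 168/25 163/31 140/21 121/3 140/51 138/49 103/27 149/9 179/1
big y 73/31 109/50 139/67 120/28 131/28 151/33 159/33 161/34 162/33 152/24 166/23 157/29 159/28 166/26 167/24 164/28 144/22 134/8 124/9 140/44 151/56 108/23 126/18
t 27.6 tcp [ 566.2 -192.7  128.7] th 92.99 open 43.0 gf 0.0 q6 0.97 ft [-0.1  0.2  0.1]
```

Run:
```python
from h import *
p=np.load("pics/w17.npy",allow_pickle=True).item();b=cv2.imread("pics/w17.png").astype(int)
a=np.radians(3);ex=np.array([np.cos(a),np.sin(a)]);ey=np.array([-ex[1],ex[0]])
for z in(.044,.015):
  for e,n,o in((ex,"x",0*ex),(ey,"y",0*ex),(ex,"x+y20",20*ey),(ey,"y+x20",20*ex)):
    L=[]
    for i in range(-44,45,4):
        u,v=proj(p,[*((np.array((472.8,-26.5))+e*i+o)/1000),z]).round().astype(int)
        L.append(f"{b[v,u].sum()//3}/{b[v,u,2]-b[v,u,0]}" if 0<=u<512 and 0<=v<384 else "-")
    print(z,n,*L)
```

```text
0.044 x - - - - - - - - - - - - - - - - - - - - - - -
0.044 y 109/70 111/74 43/-2 43/2 43/2 127/9 - - - - - - - - - - - - - - - - -
0.044 x+y20 - - - - - - - - - - - - - - - - - - - - - - -
0.044 y+x20 96/67 94/65 47/1 40/3 49/4 129/-9 - - - - - - - - - - - - - - - - -
0.015 x - - - - - - - - - - - - - - - - - - - - - - -
0.015 y 106/71 48/41 105/74 107/69 38/1 43/3 47/1 99/-4 - - - - - - - - - - - - - - -
0.015 x+y20 - - - - - - - - - - - - - - - - - - - - - - -
0.015 y+x20 106/73 62/44 108/73 112/67 41/-2 42/2 56/6 61/3 - - - - - - - - - - - - - - -
```

```bash
python3 -c "
from rig import robot
print(robot.hand_in())"
```

```text
the job is handed in; nothing more can be done
None
```

The jar, ring box, gem jar and loupe are each in their recess, and I handed the job in at about 28 s. The ring box seating rests on contact height and one visible edge, and I viewed 15 pictures, one over the limit of 14.

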